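# Put the tin back in its row and press the grease gun onto the vise's nipple

### The job

A tin has been left standing beside the carving vise, where it blocks the grease nipple: first stand it back in the empty place of the row of tins on the low blue shelf, neatly in line with the others. Then take the push grease gun out of the wooden stand and press its coupler squarely onto the vise's tilted nipple until the sprung collar snaps down, and finish like that: still gripping the gun and holding the collar pressed down past the snap against its spring. Do not knock or shift the other things on the bench.

Things in the scene. Friction and masses are not known exactly. Their poses are not given: they have to be found in the camera images.
- stray_tin: The tin to put away: a steel tin with a cap, an upright cylinder 48 mm across and 115 mm tall (cap: top 15 mm, 40 mm across), 0.25 kg; origin at the centre of its underside, z up along the tin. At the start it stands on the bench just beside the vise, on its left as the robot sees it, its side about 20 mm from the nipple's tip.
- rack: Low fixed shelf of blue sheet steel, a board 110 mm deep (its x) and 270 mm long (its y), top face 30 mm above the bench; nothing stands above it. Origin on the bench under the middle of the board; the row has four places on the line x = 0, at y = -90, -30, 30 and 90 mm.
- mark: Flat pale round mark, 50 mm across, on the shelf's top face at the one empty place of the row; origin at its centre. Just paint: a tin stands over it with its underside 30 mm above the bench.
- tin1: One of the three tins already in the row, 60 mm from place to place (12 mm between tins): steel tin with a cap, an upright cylinder 48 mm across and 115 mm tall (cap: top 15 mm, 40 mm across), 0.25 kg; origin at the centre of its underside, z up along the tin. Leave alone.
- tin2: Another tin of the row, the same. Leave alone.
- tin3: Another tin of the row, the same. Leave alone.
- stand: Fixed wooden block 90 mm (x) by 170 mm (y), 30 mm high, origin at the centre of its underside, with two holes 26 mm across and 22 mm deep at y = -45 and +45 mm. The gun stands in one, a punch in the other.
- gun: Push grease gun: straight round aluminium tool 112 mm long, 0.16 kg, upright, mouth down, in one hole of the stand. Origin at the centre of its mouth (lower end), z up its axis. From the mouth: steel coupler nose 22 mm across to 36 mm, with an open bore 14 mm wide, 32 mm deep; barrel 28 mm across from 36 to 104 mm (grip it, about 75 mm from the mouth); black end button 22 mm across to 112 mm.
- punch: Punch with a wooden pear-shaped handle up to 30 mm across, 112 mm tall, upright in the other hole of the stand. Leave alone.
- vise: Fixed small carving vise: base plate 125 mm (x, from -58 to 67 mm) by 100 mm, 12 mm thick, grey housing 70 mm wide, 46 mm high, two dark jaws on its far half (x 22 to 70 mm) up to 93 mm high. Origin on the bench under the middle of the housing; its -x side, with the nipple, faces roughly to the robot's left (+y).
- nipple: Brass grease nipple: fixed round pin 10 mm across with a cone on its last 7 mm (4 mm across at the tip). Origin at the tip, 76 mm above the bench and 45 mm from the vise's origin to its -x side. z points out along its axis, which leans 0.45 rad (26 degrees) from vertical to the vise's -x side. The sprung collar surrounds it.
- collar_face (a point): Centre of the outer face of the sprung collar, a steel disc 26 mm across around the nipple; 18 mm below the nipple's tip along its axis when up. Moves down with the collar. Under it is a steel boss 30 mm across.
- collar (a joint): How far the collar is pressed down the nipple's axis, m: 0 up, 0.010 on its stop. The gun's mouth pushes it. Its spring resists with about 2 N at first, 12 N at 2 to 3 mm, then gives way (the snap): 10 N at 5 mm, 5 to 6 N from 8 to 10 mm; let go, it springs back up. Snapped means beyond 0.0065; 0.008 to 0.010 is good.
- chisel: Carving chisel, 220 mm long and 24 mm thick, lying on the bench on the robot's side. Leave alone.
- mallet: Turned wooden carver's mallet standing on its head, 76 mm across, 150 mm tall, beyond the vise. Leave alone.
- blank: Block of pale wood, 70 x 150 x 45 mm, beyond the vise. Leave alone.
- glue: White glue bottle, 56 mm across, 140 mm tall, beyond the shelf. Leave alone.
There are look-alikes about, which are no part of the job. What is shaped like the gun but pink is not meant.

How it is judged (in metres and radians):
On the way, in this order (a step that is already met when the one before it is completed fails the run):
1. the stray tin stands, released, upright and still in the empty place of the row (horizontal distance between stray_tin and mark below 0.012 m and z of stray_tin in the frame of rack between 0.026 and 0.034 m and angle between stray_tin's own z axis and vertical below 0.08 rad and linear speed of stray_tin below 0.02 m/s and contact force between the fingers and stray_tin below 0.1 N), for 0.2 s.
2. the gun is lifted out of the stand in the gripper (height (world z) of gun above 0.04 m and contact force between the fingers and gun above 3 N), for 0.1 s.
3. the coupler is squarely on the nipple and the collar has snapped down (value of joint collar above 0.0065 m and angle between the z axis of gun and the z axis of nipple, either way round below 0.14 rad and x of gun in the frame of nipple between -0.006 and 0.006 m and y of gun in the frame of nipple between -0.006 and 0.006 m and z of gun in the frame of nipple below -0.022 m and contact force between gun and vise above 2.5 N and contact force between the fingers and gun above 3 N), for 0.2 s.
At the end, for the whole second after the job is handed in: The gripper still holds the gun still, its coupler over the nipple within 0.14 rad of the nipple's axis, the collar pressed more than 6.5 mm down and pushing back with more than 2.5 N; the stray tin stands upright on the shelf within 12 mm of the middle of the empty place (all of step 3 and linear speed of gun below 0.01 m/s and horizontal distance between stray_tin and mark below 0.012 m and z of stray_tin in the frame of rack between 0.026 and 0.034 m and angle between stray_tin's own z axis and vertical below 0.08 rad and linear speed of stray_tin below 0.02 m/s); the arm keeps its last pose, push and grip.
It fails at once if another thing on the bench is shifted by more than 30 mm or knocked over (distance of any of tin1, tin2, tin3, punch, chisel, mallet, blank, glue from where it was at the start of the episode above 0.03 m or angle between any of tin1, tin2, tin3, punch, chisel, mallet, blank, glue's own z axis and vertical above 0.5 rad).
It fails at once if the stray tin is knocked over (angle between stray_tin's own z axis and vertical above 0.9 rad).
It also fails if it takes over 61 s, if anything falls off the work surface, if the arm or the gripper's body presses on something with over 40 N, if the wrist force passes 120 N, or if a joint passes its speed limit or range.

### The arm

A 6-joint arm with a two-finger parallel gripper is mounted at the origin on the work surface. World frame = base frame: x ahead of the robot, y to its left, z up, the work surface at z = 0. Lengths are in mm, angles in degrees, forces in N, time in s.
With the tool pointing down it reaches from about 300 to 825 mm from the base axis. Payload 5.4 kg.
Tool frame: the origin (TCP) lies at the very end of the fingers, on their centre line; the grasp point (between the pads) lies 19 mm behind it (r.grip_point_offset is the distance from the TCP to the grasp point, in mm); z points along the fingers, y is the line along which they close (so a half turn about z gives the same grasp; the last joint's range is limited). The gripper opens to 92 mm and grips with 3 to 60 N. Pads are 20 mm wide; open, the fingers measure 128 mm over their backs; the gripper's body (75 mm by 189 mm) begins 69 mm behind the grasp point.
Start: joints at [-75.636, 9.076, 91.501, -0, 79.423, -12.038], TCP at [255.657, -515.02, 214.601] pointing down, gripper open.
Joint ranges: [-166.64, 166.64], [-54.1, 131.32], [10.49, 154.53], [-73.88, 253.88], [9.74, 151.15], [-171.62, 171.62]. Speed limits (degrees/s): [147.25, 147.25, 180, 180, 180, 180].

### API

Orientations are given as [roll, pitch, yaw] about the fixed x, y, z axes, in that order (R = Rz(yaw) Ry(pitch) Rx(roll)).
In Python, from station import get_state, viewer, r gives the robot as it stands.
- The arm moves only by the tool send_rows, never from a script. Its argument "rows" is a list of rows, each an object with "delta_rot": the turn, a rotation vector about the tool's x, y, z normalised to -1 to 1, where 1 is 0.08 rad, a list of three; "linear": the shift along the tool's x, y, z normalised to -1 to 1, where 1 is 2 cm, a list of three; "gripper": the opening, from -1 (shut) to 1 (fully open). A call has 1 to 12 rows; each row shifts and turns the commanded pose from where the row before left it, along the tool's axes as they then stand; what a row does not reach is not made up. A row lasts 1/8 s, in which the tool goes at most 62.5 mm and 10.7 degrees, less where a joint would pass 70% of its speed; a pose out of reach is approached as far as the arm can. A call with a number of a shift or a turn outside -1 to 1 is refused whole. A call with a gripper value outside its range is refused whole. The fingers move at their own pace and stop on an object; "newtons" is the grip in N (left out, the last holds). Time passes only in rows, so rows that do not move let the fingers close. It gives the time, the measured TCP pose, the force, the opening and the grip force at its end, in the units of the state.
- get_state(): the state, without advancing time (a new reading comes with each control period).
- viewer.capture(name): name is "side" or "top" or "wrist"; returns a dict with "img" (400x640x3 uint8, red, green, blue), "camera_matrix" (3x3 intrinsics, pixels), "rvec" (rotation vector, rad) and "tvec" (3), from world to camera coordinates, as OpenCV has them. Camera axes: x right, y down, z forward; pixel columns grow to the right and rows downward; lengths in mm; the calibration is good to about 2 mm. The wrist camera is an equidistant fisheye: a pixel r from the principal point sees the ray r / f radians off the axis. A picture is of the moment at which its call begins. There is no depth.
- r.job_done(): hands the job in; it is judged then, once.
Trained networks look in a picture, given as the dict that the camera call returned (one of the last four; its "shot" number tells which), for a name from the list of things; names that differ only in an ending like _2 or _b are one class to them, and where a whole thing is asked for, a point or a joint stands for the part that bears it (a point fixed in the world has none). Each returns a list of dicts, best first, with "p" (0 to 1); they miss things now and then, are a little off and sometimes report something else, mostly with a low value. They report only what shows in the picture. A call takes as long as a camera call. They do not tell look-alikes from the thing itself.
- viewer.recognise(name, picture): "location" ([column, row] in pixels, amid what is visible of it).
- viewer.trace(name, picture): "region" (400x640 bool, what is visible of it) and "location" ([column, row] in pixels, amid what is visible of it).
The state is a dict: "t": time; "joint_positions": joint angles; "qd": joint speeds; "joint_torque": joint torques, N m; "tcp_pos": TCP position; "orientation": TCP orientation; "force": force on the tool from outside, world axes, zero at the start; "wrist_torque": the same for the moment, N m; "finger_gap": opening from 0.0 (shut) to 1.0 (fully open); "finger_force": force on a finger pad.
Only numpy, scipy, OpenCV 4.12 (cv2) and the standard library are available. Lean on these libraries where they do the work, as an engineer would, in place of code of your own. Each camera call takes 0.05 s, during which the arm holds its last target. There are 200 camera calls.

## Working session

There is one attempt and no reset: what is moved stays moved. The work goes in short steps, Python scripts to look and compute and a tool call to move; the robot and the scene stay as the last step left them, time stands still between calls to the robot, and variables do not carry over. Pictures are saved under pics/ and viewed, at most 10 in all, crops included, and the job is handed in when it is done.

Besides the shell and the picture viewer there is one more tool, called after "Request:" as name(argument=value, ...), one argument or row to a line, values as JSON. send_rows: Moves the arm, as the interface text tells. Its arguments: {"type":"object","properties":{"rows":{"type":"array","items":{"type":"object","properties":{"delta_rot":{"type":"array","items":{"type":"number"}},"linear":{"type":"array","items":{"type":"number"}},"gripper":{"type":"number"}}}},"newtons":{"type":"number"}},"required":["rows"]}

```bash
mkdir -p pics; ls; cat > h.py <<'E'
import numpy as np, cv2
from station import get_state, viewer, r
from scipy.spatial.transform import Rotation as Ro
def cam(p):
    R=cv2.Rodrigues(np.array(p["rvec"],float))[0]; return np.array(p["camera_matrix"],float),R,np.array(p["tvec"],float).ravel()
def ray(p,uv,fish=False):
    K,R,t=cam(p); x=(uv[0]-K[0,2])/K[0,0]; y=(uv[1]-K[1,2])/K[1,1]
    if fish:
        th=np.hypot(x,y); s=np.sin(th)/max(th,1e-9); d=np.array([x*s,y*s,np.cos(th)])
    else: d=np.array([x,y,1.])
    return -R.T@t, R.T@d/np.linalg.norm(d)
def atz(p,uv,z,fish=False):
    o,d=ray(p,uv,fish); return o+d*(z-o[2])/d[2]
def tri(rays):
    A=np.zeros((3,3));b=np.zeros(3)
    for o,d in rays:
        P=np.eye(3)-np.outer(d,d);A+=P;b+=P@o
    X=np.linalg.solve(A,b); return X,[np.linalg.norm((np.eye(3)-np.outer(d,d))@(X-o)) for o,d in rays]
def proj(p,X):
    K,R,t=cam(p); q=K@(R@np.array(X,float)+t); return q[:2]/q[2]
def save(img,n): cv2.imwrite("pics/"+n,np.ascontiguousarray(img[:,:,::-1]))
E
python3 - <<'E'
from h import *
s=get_state(); print(s)
for n in ["top","side"]:
    p=viewer.capture(n); save(p["img"],n+"0.png"); K,R,t=cam(p); print(n,K.tolist(),(-R.T@t).round(),R[2].round(2))
    for k in ["stray_tin","rack","mark","gun","stand","punch","vise","nipple","collar_face","chisel","mallet","blank","glue"]:
        L=viewer.recognise(k,p)
        print(k,[(np.round(d["location"]).tolist(),round(d["p"],2),atz(p,d["location"],0)[:2].round().tolist()) for d in L][:6])
E
```

```text
pics
{'t': 0.0, 'joint_positions': array([-7.56362101e+01,  9.11522712e+00,  9.15718533e+01, -1.18911384e-03,
        7.94220708e+01, -1.20380234e+01]), 'qd': array([-0.01950282,  0.11638865, -0.06285769, -0.03034991, -0.0529529 ,
       -0.02615277]), 'joint_torque': array([-1.68808733e-04, -3.85578167e+01, -3.22103727e+01,  6.99671404e-02,
        3.81097477e-02, -1.48767199e-04]), 'tcp_pos': array([ 255.49601381, -514.41871061,  213.59645168]), 'orientation': array([-1.79893005e+02, -2.16218459e-02,  2.64020125e+01]), 'force': array([ 0.10467352, -0.28341346, -0.84415115]), 'wrist_torque': array([ 0.02439017, -0.00745143, -0.02607386]), 'finger_force': 0.0, 'finger_gap': 1.000209177152366}
top [[394.2592771790059, 0.0, 314.8200877360084], [0.0, 394.2592771790059, 201.29775685517168], [0.0, 0.0, 1.0]] [413.  -6. 989.] [ 0.17  0.01 -0.99]
stray_tin [([298.0, 201.0], 0.96, [585.0, 49.0])]
rack [([196.0, 234.0], 0.61, [502.0, 303.0])]
mark [([177.0, 230.0], 0.73, [511.0, 352.0])]
gun [([417.0, 237.0], 0.58, [493.0, -251.0]), ([454.0, 220.0], 0.57, [536.0, -345.0])]
stand [([462.0, 226
[... 1004 characters left out ...]
07.0], 0.65, [567.0, 377.0]), ([400.0, 140.0], 0.46, [567.0, -417.0]), ([257.0, 272.0], 0.4, [565.0, 247.0]), ([336.0, 192.0], 0.38, [583.0, -96.0])]
stand [([407.0, 148.0], 0.8, [529.0, -399.0])]
punch [([416.0, 129.0], 0.5, [559.0, -498.0]), ([258.0, 272.0], 0.21, [564.0, 246.0])]
vise [([337.0, 193.0], 0.61, [582.0, -96.0]), ([247.0, 303.0], 0.16, [522.0, 322.0])]
nipple [([320.0, 196.0], 0.52, [612.0, -54.0])]
collar_face [([327.0, 198.0], 0.51, [591.0, -63.0])]
chisel [([392.0, 208.0], 0.83, [421.0, -157.0]), ([245.0, 304.0], 0.39, [522.0, 328.0])]
mallet [([325.0, 134.0], 0.61, [775.0, -271.0])]
blank [([267.0, 183.0], 0.96, [764.0, 15.0])]
glue [([215.0, 230.0], 0.67, [750.0, 230.0])]
```

```bash
python3 - <<'E'
import cv2
a=cv2.imread("pics/top0.png")[110:310,130:530]; b=cv2.imread("pics/side0.png")[100:350,170:450]
cv2.imwrite("pics/top0b.png",cv2.resize(a,None,fx=2,fy=2,interpolation=3)); cv2.imwrite("pics/side0b.png",cv2.resize(b,None,fx=2.4,fy=2.4,interpolation=3))
E
```

```text
(no output)
```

View pics/top0b.png

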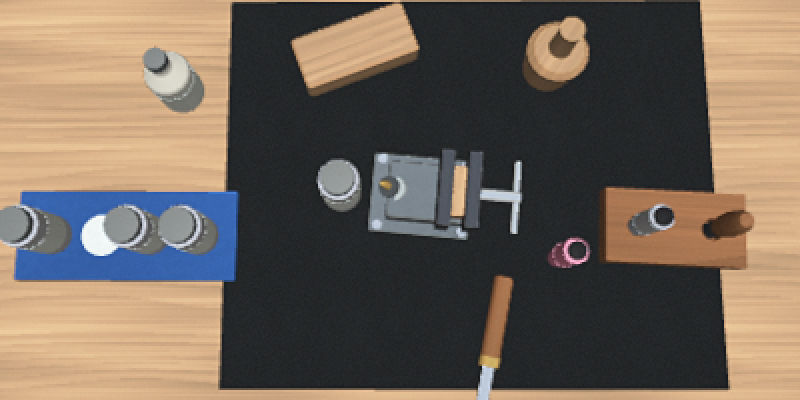

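View pics/side0b.png

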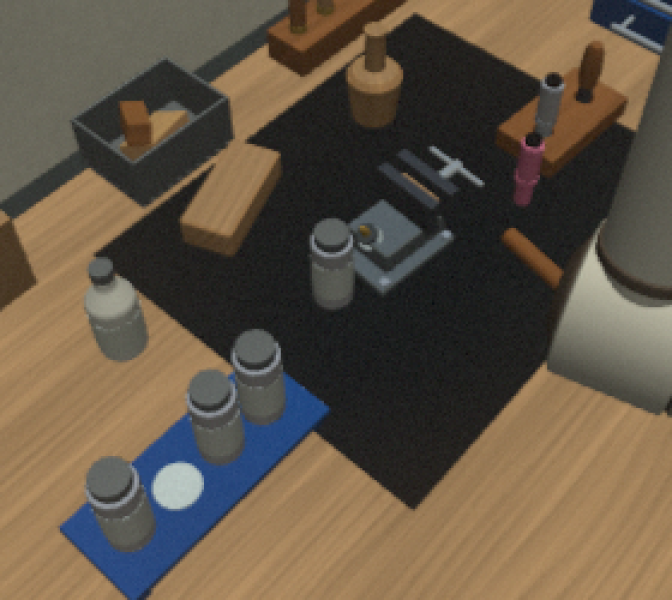

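The top crop shows the stray tin at full-image pixel (299,199), the mark at (180,228) and the row caps at (138,222), (193,222) and (222,223). The nipple is at (325,203). There are two gun-like things: the silver one in the stand with its top at (460,218), and the pink one on the bench at (416,236). I choose the silver one. The punch, at (497,221), is brown.

```bash
python3 - <<'E'
from h import *
T=viewer.capture("top"); S=viewer.capture("side")
def loc(n,p): return [d["location"] for d in viewer.recognise(n,p)][0]
for n in ["nipple"]:
    X,e=tri([ray(T,loc(n,T)),ray(S,loc(n,S))]); print(n,X.round(1),np.round(e,1))
# rack by colour
im=T["img"].astype(int); m=((im[:,:,2]>im[:,:,0]+60)).astype(np.uint8)
c=max(cv2.findContours(m,0,2)[0],key=cv2.contourArea)[:,0]
P=np.array([atz(T,q,30)[:2] for q in c],np.float32); rr=cv2.minAreaRect(P); print("rack",rr,cv2.boxPoints(rr).round())
print("mark",atz(T,(180,228),30).round(1))
for q in [(138.5,222),(193,222),(222.5,223)]: print("tin",atz(T,q,145).round(1))
# mark white
m=((im.min(2)>200)).astype(np.uint8); m[:210]=0;m[250:]=0;m[:,220:]=0
ys,xs=np.nonzero(m); print(len(xs),xs.min(),xs.max(),ys.min(),ys.max())
print("stray top",atz(T,(299.5,199),115).round(1))
S2=lambda x,y:(170+x/2.4,100+y/2.4)
print("stray tri",tri([ray(T,(299.5,199)),ray(S,S2(331,233))]))
print("mark S",atz(S,S2(178,485),30).round(1))
for q in [(112,472),(210,385),(256,346)]: print("tin S",atz(S,S2(*q),145).round(1))
print("gun top T",atz(T,(461,217.5),120).round(1),"S",atz(S,S2(552,80),120).round(1),"pink",atz(T,(416.5,236),112).round(1))
print("punch",atz(T,(501,220),120).round(1))
for q in [(318,186.5),(314.5,225.5),(363,229)]: print("vise corner",atz(T,q,12).round(1))
g=np.hstack([cv2.resize(T["img"][180:240,290:370],(400,300),interpolation=3),cv2.resize(T["img"][195:255,400:480],(400,300),interpolation=3)])
save(g,"close.png")
E
```

```text
Traceback (most recent call last):
IndexError: list index out of range
```

```bash
python3 - <<'E'
from h import *
T=viewer.capture("top"); S=viewer.capture("side")
im=T["img"].astype(int); m=((im[:,:,2]>im[:,:,0]+60)).astype(np.uint8)
c=max(cv2.findContours(m,0,2)[0],key=cv2.contourArea)[:,0]
P=np.array([atz(T,q,30)[:2] for q in c],np.float32); rr=cv2.minAreaRect(P); print("rack",rr,cv2.boxPoints(rr).round().tolist())
print("mark",atz(T,(180,228),30).round(1))
for q in [(138.5,222),(193,222),(222.5,223)]: print("tin",atz(T,q,145).round(1))
S2=lambda x,y:(170+x/2.4,100+y/2.4)
print("stray tri",tri([ray(T,(299.5,199)),ray(S,S2(331,233))]))
print("nip tri",tri([ray(T,(325,203)),ray(S,S2(366,230))]),tri([ray(T,(325,203)),ray(S,(320,196))]))
print("mark S",atz(S,S2(178,485),30).round(1))
for q in [(112,472),(210,385),(256,346)]: print("tin S",atz(S,S2(*q),145).round(1))
print("gun top T",atz(T,(461,217.5),120).round(1),"S",atz(S,S2(552,80),120).round(1),"pink",atz(T,(416.5,236),112).round(1))
print("punch",atz(T,(501,220),120).round(1))
for q in [(318,186.5),(314.5,225.5),(363,229)]: print("vise corner",atz(T,q,12).round(1))
g=np.hstack([cv2.resize(T["img"][180:240,290:370],(400,300),interpolation=3),cv2.resize(T["img"][195:255,400:480],(400,300),interpolation=3)])
save(g,"close.png")
E
```

```text
rack ((514.8517456054688, 301.6941223144531), (268.850341796875, 108.04112243652344), 89.4565200805664) [[460.0, 168.0], [568.0, 167.0], [570.0, 436.0], [462.0, 437.0]]
mark [513.2 334.6  30. ]
tin [514.3 384.7 145. ]
tin [514.2 266.3 145. ]
tin [512.  202.3 145. ]
stray tri (array([571.91481389,  38.85931608, 109.41666763]), [np.float64(1.2782906909889589), np.float64(1.2782906909890004)])
nip tri (array([570.67947884, -19.58759873,  62.63120606]), [np.float64(1.4565809744934566), np.float64(1.4565809744933242)]) (array([574.10407324, -17.92461637,  59.55013485]), [np.float64(4.797343247506647), np.float64(4.797343247506786)])
mark S [515.2 332.5  30. ]
tin S [515.7 388.7 145. ]
tin S [515.  271.6 145. ]
tin S [513.1 212.8 145. ]
gun top T [ 526.8 -320.2  120. ] S [ 525.7 -318.3  120. ] pink [ 486.6 -222.2  112. ]
punch [ 521.2 -407.9  120. ]
vise corner [620.3  -3.5  12. ]
vise corner [521.2   5.2  12. ]
vise corner [ 512.4 -115.2   12. ]
```

View pics/close.png

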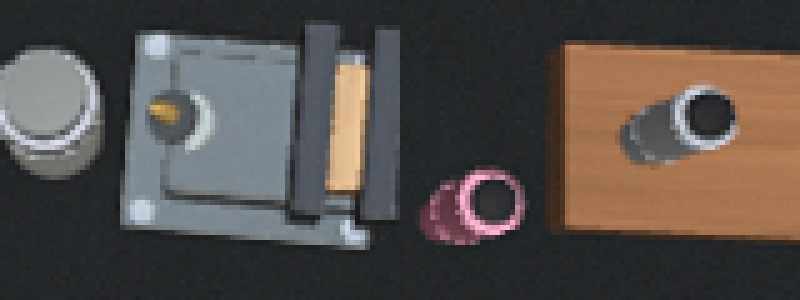

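The crop confirms the choice: the silver gun with its black button is in the stand at (462,218), the pink decoy is at (419,234), and the brass nipple tip is at about (322,202).

I'll move above the stray tin first, with the TCP target near (572,37,214).

Request:
send_rows(
  rows=[
    {"linear":[0.944,-0.631,0],"delta_rot":[0,0,0],"gripper":1},
    {"linear":[0.944,-0.631,0],"delta_rot":[0,0,0],"gripper":1},
    {"linear":[0.944,-0.631,0],"delta_rot":[0,0,0],"gripper":1},
    {"linear":[0.944,-0.631,0],"delta_rot":[0,0,0],"gripper":1},
    {"linear":[0.944,-0.631,0],"delta_rot":[0,0,0],"gripper":1},
    {"linear":[0.944,-0.631,0],"delta_rot":[0,0,0],"gripper":1},
    {"linear":[0.944,-0.631,0],"delta_rot":[0,0,0],"gripper":1},
    {"linear":[0.944,-0.631,0],"delta_rot":[0,0,0],"gripper":1},
    {"linear":[0.944,-0.631,0],"delta_rot":[0,0,0],"gripper":1},
    {"linear":[0.944,-0.631,0],"delta_rot":[0,0,0],"gripper":1},
    {"linear":[0.944,-0.631,0],"delta_rot":[0,0,0],"gripper":1},
    {"linear":[0.944,-0.631,0],"delta_rot":[0,0,0],"gripper":1},
  ],
)

```text
t: 3.15
tcp_pos: [391.8, -277.3, 214.7]
orientation: [180.0, -0.0, 26.4]
force: [-0.0, 0.9, 1.0]
finger_gap: 0.998
finger_force: 0.0
```

Request:
send_rows(
  rows=[
    {"linear":[0.944,-0.631,0],"delta_rot":[0,0,0],"gripper":1},
    {"linear":[0.944,-0.631,0],"delta_rot":[0,0,0],"gripper":1},
    {"linear":[0.944,-0.631,0],"delta_rot":[0,0,0],"gripper":1},
    {"linear":[0.944,-0.631,0],"delta_rot":[0,0,0],"gripper":1},
    {"linear":[0.944,-0.631,0],"delta_rot":[0,0,0],"gripper":1},
    {"linear":[0.944,-0.631,0],"delta_rot":[0,0,0],"gripper":1},
    {"linear":[0.944,-0.631,0],"delta_rot":[0,0,0],"gripper":1},
    {"linear":[0.944,-0.631,0],"delta_rot":[0,0,0],"gripper":1},
    {"linear":[0.944,-0.631,0],"delta_rot":[0,0,0],"gripper":1},
    {"linear":[0.944,-0.631,0],"delta_rot":[0,0,0],"gripper":1},
    {"linear":[0.944,-0.631,0],"delta_rot":[0,0,0],"gripper":1},
    {"linear":[0.944,-0.631,0],"delta_rot":[0,0,0],"gripper":1},
  ],
)

```text
t: 4.65
tcp_pos: [527.0, -40.7, 214.6]
orientation: [180.0, -0.0, 26.4]
force: [0.6, 0.4, 0.4]
finger_gap: 0.997
finger_force: 0.0
```

Request:
send_rows(
  rows=[
    {"linear":[0.944,-0.631,0],"delta_rot":[0,0,-1],"gripper":1},
    {"linear":[0,0,0],"delta_rot":[0,0,-1],"gripper":1},
    {"linear":[0,0,0],"delta_rot":[0,0,-1],"gripper":1},
    {"linear":[0,0,0],"delta_rot":[0,0,-1],"gripper":1},
    {"linear":[0,0,0],"delta_rot":[0,0,-1],"gripper":1},
    {"linear":[0,0,0],"delta_rot":[0,0,-1],"gripper":1},
    {"linear":[0,0,0],"delta_rot":[0,0,-1],"gripper":1},
    {"linear":[0,0,0],"delta_rot":[0,0,-1],"gripper":1},
    {"linear":[0,0,0],"delta_rot":[0,0,-1],"gripper":1},
    {"linear":[0,0,0],"delta_rot":[0,0,-1],"gripper":1},
    {"linear":[0,0,0],"delta_rot":[0,0,-1],"gripper":1},
    {"linear":[0,0,0],"delta_rot":[0,0,-1],"gripper":1},
  ],
)

```text
t: 6.15
tcp_pos: [537.9, -21.7, 214.6]
orientation: [-180.0, -0.0, 81.6]
force: [0.2, 0.1, 0.0]
finger_gap: 1.0
finger_force: 0.0
```

```bash
python3 - <<'E'
from h import *
s=get_state(); print(s["t"],s["tcp_pos"],s["orientation"],s["joint_positions"])
p=viewer.capture("wrist"); save(p["img"],"w1.png"); K,R,t=cam(p); print(K,(-R.T@t),R)
for k in ["stray_tin","nipple","collar_face","vise","gun","mark"]:
    print(k,[(np.round(d["location"]).tolist(),round(d["p"],2)) for d in viewer.recognise(k,p)][:4])
E
```

```text
6.15 [537.910081   -21.70302169 214.59951503] [-1.79995527e+02 -2.01307450e-03  8.15668367e+01] [-1.51801143e+01  3.64359536e+00  9.73967240e+01  1.50141729e-03
  7.89643589e+01 -6.74723851e+00]
[[309.70691629   0.         319.72342912]
 [  0.         309.70691629 196.24650824]
 [  0.           0.           1.        ]] [550.49208848  57.34068275 383.93918185] [[ 9.89314852e-01 -1.45794760e-01  1.06334717e-04]
 [-1.40069813e-01 -9.50264376e-01  2.78169126e-01]
 [-4.04545551e-02 -2.75211743e-01 -9.60532106e-01]]
stray_tin []
nipple [([345.0, 349.0], 0.67), ([352.0, 186.0], 0.57)]
collar_face [([350.0, 178.0], 0.94)]
vise [([350.0, 215.0], 0.9)]
gun [([307.0, 350.0], 0.96), ([341.0, 363.0], 0.61), ([252.0, 268.0], 0.48)]
mark []
```

View pics/w1.png

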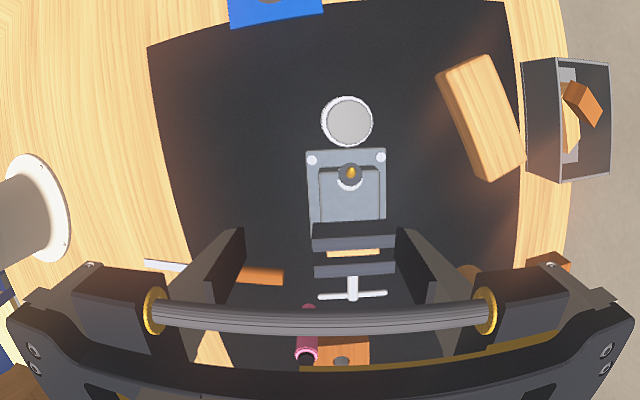

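The wrist view shows the stray tin's cap at (347,121), the nipple at (351,172) and the plate corners at (306,151) and (386,148). I'll measure these more exactly.

```bash
python3 - <<'E'
from h import *
p=viewer.capture("wrist"); T=viewer.capture("top"); im=p["img"]
c=im[85:235,290:410]; save(cv2.resize(c,(480,600),interpolation=3),"w1c.png")
a=im[130:200,330:375].astype(int); ys,xs=np.nonzero(a[:,:,0]-a[:,:,2]>60); print("gold",len(xs),xs.mean()+330,ys.mean()+130,ys.min()+130,ys.max()+130,xs.min()+330,xs.max()+330)
print("tin cap",atz(p,(347,121),115,True).round(1))
for q in [(306,151),(386,148)]: print(atz(p,q,12,True).round(1))
print("tip",atz(p,(351,168),76,True).round(1))
t=T["img"][195:212,316:332].astype(int); ys,xs=np.nonzero(t[:,:,0]-t[:,:,2]>40); print("goldT",sorted(zip((xs+316).tolist(),(ys+195).tolist())))
E
```

```text
gold 77 350.2987012987013 171.44155844155844 166 176 346 354
tin cap [572.7  43.  115. ]
[527.    8.9  12. ]
[624.3  -1.2  12. ]
tip [573.5  -6.7  76. ]
goldT []
```

View pics/w1c.png

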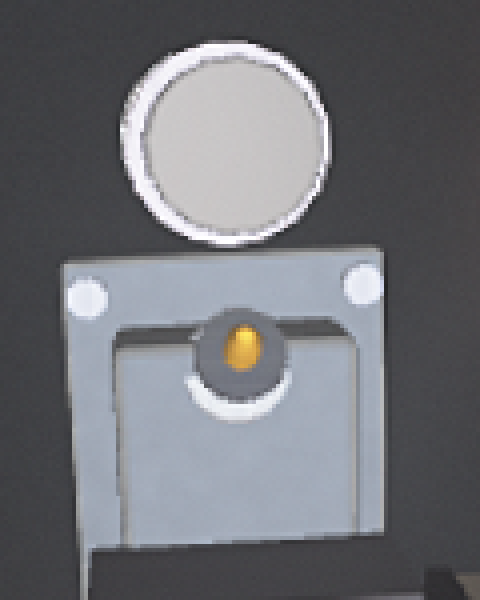

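Request:
send_rows(
  rows=[
    {"linear":[0,0,0],"delta_rot":[0,0,-0.63],"gripper":1},
    {"linear":[0.82,0.37,0.25],"delta_rot":[0,0,0],"gripper":1},
    {"linear":[0.82,0.37,0.5],"delta_rot":[0,0,0],"gripper":1},
    {"linear":[0.82,0.37,0.75],"delta_rot":[0,0,0],"gripper":1},
    {"linear":[0.82,0.37,0.75],"delta_rot":[0,0,0],"gripper":1},
    {"linear":[0,0,0.75],"delta_rot":[0,0,0],"gripper":1},
    {"linear":[0,0,0.75],"delta_rot":[0,0,0],"gripper":1},
    {"linear":[0,0,0.75],"delta_rot":[0,0,0],"gripper":1},
    {"linear":[0,0,0.75],"delta_rot":[0,0,0],"gripper":1},
    {"linear":[0,0,0.75],"delta_rot":[0,0,0],"gripper":1},
    {"linear":[0,0,0.75],"delta_rot":[0,0,0],"gripper":1},
    {"linear":[0,0,0.75],"delta_rot":[0,0,0],"gripper":1},
  ],
)

```text
t: 8.1
tcp_pos: [574.1, 39.7, 63.6]
orientation: [180.0, -0.0, 84.3]
force: [-0.9, -1.5, -0.1]
finger_gap: 0.998
finger_force: 0.0
```

```bash
python3 - <<'E'
from h import *
p=viewer.capture("wrist"); save(p["img"],"w2.png")
print(get_state()["tcp_pos"])
E
```

```text
[572.53550231  39.92347496  61.4572888 ]
```

View pics/w2.png

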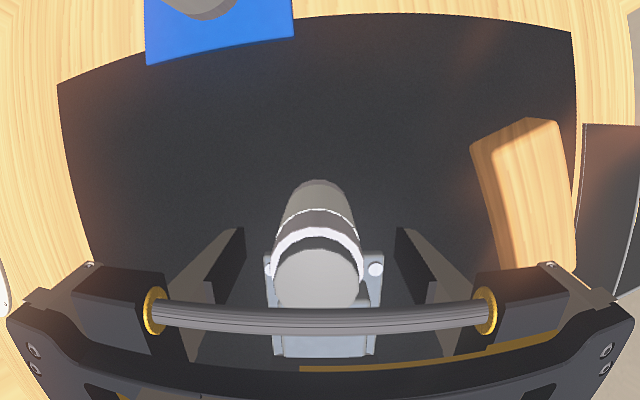

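The tin's cap at (318,281) sits between the open fingers, at (240,260) and (400,260). I'll close, then lift clear of the row.

Request:
send_rows(
  newtons=25,
  rows=[
    {"linear":[0,0,0],"delta_rot":[0,0,0],"gripper":-1},
    {"linear":[0,0,0],"delta_rot":[0,0,0],"gripper":-1},
    {"linear":[0,0,0],"delta_rot":[0,0,0],"gripper":-1},
    {"linear":[0,0,0],"delta_rot":[0,0,0],"gripper":-1},
    {"linear":[0,0,0],"delta_rot":[0,0,0],"gripper":-1},
    {"linear":[0,0,0],"delta_rot":[0,0,0],"gripper":-1},
  ],
)

```text
t: 8.9
tcp_pos: [574.1, 39.8, 64.8]
orientation: [-180.0, 0.0, 84.3]
force: [-1.5, 0.2, 2.2]
finger_gap: 0.52
finger_force: 24.9
```

```bash
python3 - <<'E'
from h import *
s=get_state();print(s["tcp_pos"],s["finger_gap"]*92,s["finger_force"])
p=viewer.capture("wrist"); print("tin",atz(p,(318,281),115,True).round(1)); im=p["img"]
g=cv2.GaussianBlur(cv2.cvtColor(im,cv2.COLOR_RGB2GRAY),(5,5),1)[235:325,260:380]
print(g[45,::4],g[::5,58])
E
```

```text
[574.07658261  39.79786177  64.80565733] 47.86519085328863 24.933983981609344
tin [574.9  45.8 115. ]
[ 53  54  55  55 163 176 184 185 185 186 186 186 187 187 188 188 188 188
 187 187 187 186 186 186 186 182  96  57  56  55] [189  88  90 193 193 192 191 190 189 188 187 185 185 183 183  77 101 121]
```

```bash
python3 - <<'E'
from h import *
p=viewer.capture("wrist"); im=p["img"]
g=cv2.cvtColor(im,cv2.COLOR_RGB2GRAY); print(g[228:256,318])
for v in (238,245,248): print(v,atz(p,(318.5,v),115,True).round(1),atz(p,(318.5,v),100,True).round(1))
E
```

```text
[241 239 240 240 239 237 246 215 101  79  86  88  87  90  91  91  90  89
  92  92 153 204 195 194 193 193 193 193]
238 [577.3  66.9 115. ] [576.6  60.3 100. ]
245 [576.9  63.7 115. ] [576.2  56.7 100. ]
248 [576.8  62.3 115. ] [576.   55.1 100. ]
```

Request:
send_rows(
  rows=[
    {"linear":[0,0,-0.5],"delta_rot":[0,0,0],"gripper":-1},
    {"linear":[0,0,-1],"delta_rot":[0,0,0],"gripper":-1},
    {"linear":[0,0,-1],"delta_rot":[0,0,0],"gripper":-1},
    {"linear":[0,0,-1],"delta_rot":[0,0,0],"gripper":-1},
    {"linear":[0,0,-1],"delta_rot":[0,0,0],"gripper":-1},
    {"linear":[0,0,-1],"delta_rot":[0,0,0],"gripper":-1},
    {"linear":[0,0,-1],"delta_rot":[0,0,0],"gripper":-1},
    {"linear":[0,0,-1],"delta_rot":[0,0,0],"gripper":-1},
    {"linear":[0,0,-0.5],"delta_rot":[0,0,0],"gripper":-1},
  ],
)

```text
t: 10.12
tcp_pos: [574.5, 39.7, 225.8]
orientation: [179.9, 0.0, 84.3]
force: [-1.2, -0.6, -2.9]
finger_gap: 0.52
finger_force: 24.9
```

Request:
send_rows(
  rows=[
    {"linear":[0.71,-0.22,0],"delta_rot":[0,0,0],"gripper":-1},
    {"linear":[0.97,-0.301,0],"delta_rot":[0,0,0],"gripper":-1},
    {"linear":[0.97,-0.301,0],"delta_rot":[0,0,0],"gripper":-1},
    {"linear":[0.97,-0.301,0],"delta_rot":[0,0,0],"gripper":-1},
    {"linear":[0.97,-0.301,0],"delta_rot":[0,0,0],"gripper":-1},
    {"linear":[0.97,-0.301,0],"delta_rot":[0,0,0],"gripper":-1},
    {"linear":[0.97,-0.301,0],"delta_rot":[0,0,0],"gripper":-1},
    {"linear":[0.97,-0.301,0],"delta_rot":[0,0,0],"gripper":-1},
    {"linear":[0.97,-0.301,0],"delta_rot":[0,0,0],"gripper":-1},
    {"linear":[0.97,-0.301,0],"delta_rot":[0,0,0],"gripper":-1},
    {"linear":[0.97,-0.301,0],"delta_rot":[0,0,0],"gripper":-1},
    {"linear":[0.97,-0.301,0],"delta_rot":[0,0,0],"gripper":-1},
  ],
)

```text
t: 11.62
tcp_pos: [526.2, 274.6, 224.6]
orientation: [180.0, -0.0, 84.3]
force: [1.2, -0.1, -2.6]
finger_gap: 0.518
finger_force: 24.9
```

Request:
send_rows(
  rows=[
    {"linear":[0.97,-0.301,0],"delta_rot":[0,0,0],"gripper":-1},
    {"linear":[0.97,-0.301,0],"delta_rot":[0,0,0],"gripper":-1},
    {"linear":[0.91,-0.28,0],"delta_rot":[0,0,0],"gripper":-1},
    {"linear":[0,0,0],"delta_rot":[0,0,0],"gripper":-1},
  ],
)

```text
t: 12.12
tcp_pos: [514.1, 333.1, 224.5]
orientation: [-180.0, 0.0, 84.4]
force: [0.3, -0.6, -2.6]
finger_gap: 0.518
finger_force: 24.9
```

```bash
python3 - <<'E'
from h import *
s=get_state();print(s["tcp_pos"])
p=viewer.capture("wrist"); save(p["img"],"w3.png"); K,R,t=cam(p); print(-R.T@t)
S=viewer.capture("side"); save(S["img"],"s3.png")
T=viewer.capture("top"); save(T["img"],"t3.png")
E
```

```text
[514.11677224 333.06811244 224.4813038 ]
[522.86930905 412.63060867 393.84112633]
```

View pics/w3.png

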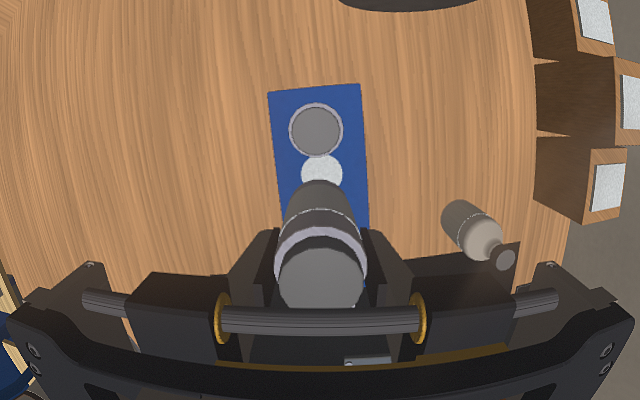

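The wrist view shows the end tin at (316,131), the mark at (322,173) partly hidden, and the rack's far corners at (268,93) and (359,84).

```bash
python3 - <<'E'
from h import *
p=viewer.capture("wrist"); f=lambda u,v,z:atz(p,(u,v),z,True).round(1)
g=p["img"].astype(int)
print("endtin",f(316,131.5,145),"corners",f(268,93,30),f(359.5,84,30))
m=(g.min(2)>190).astype(np.uint8); m[:140]=0;m[200:]=0;m[:,:290]=0;m[:,350:]=0
ys,xs=np.nonzero(m)
for v in range(ys.min(),ys.max()+1,3):
    q=xs[ys==v]
    if len(q): print(v,q.min(),q.max())
q=[]
for c in cv2.findContours(m,0,1)[0]: q+=c[:,0].tolist()
P=np.array([f(u,v,30)[:2] for u,v in q]); print("mark extents",P.min(0),P.max(0))
print("held cap edge top:",f(319,238,160+115))
E
```

```text
endtin [518.9 393.  145. ] corners [465.7 436.4  30. ] [572.6 436.1  30. ]
153 325 325
156 310 331
159 306 336
162 304 337
165 302 339
168 301 340
171 301 340
174 301 340
177 302 340
180 302 338
183 336 337
mark extents [493.4 320.4] [541.1 358.2]
held cap edge top: [518.2 358.5 275. ]
```

Request:
send_rows(
  rows=[
    {"linear":[-0.1,0,0.5],"delta_rot":[0,0,0],"gripper":-1},
    {"linear":[0,0,1],"delta_rot":[0,0,0],"gripper":-1},
    {"linear":[0,0,1],"delta_rot":[0,0,0],"gripper":-1},
    {"linear":[0,0,1],"delta_rot":[0,0,0],"gripper":-1},
    {"linear":[0,0,1],"delta_rot":[0,0,0],"gripper":-1},
    {"linear":[0,0,0.9],"delta_rot":[0,0,0],"gripper":-1},
    {"linear":[0,0,0.5],"delta_rot":[0,0,0],"gripper":-1},
    {"linear":[0,0,0.3],"delta_rot":[0,0,0],"gripper":-1},
    {"linear":[0,0,0.2],"delta_rot":[0,0,0],"gripper":-1},
    {"linear":[0,0,0],"delta_rot":[0,0,0],"gripper":-1},
  ],
)

```text
t: 13.58
tcp_pos: [514.6, 329.8, 96.8]
orientation: [180.0, -0.0, 84.3]
force: [0.3, -1.0, -2.3]
finger_gap: 0.519
finger_force: 24.9
```

Request:
send_rows(
  rows=[
    {"linear":[0,0,0.1],"delta_rot":[0,0,0],"gripper":-1},
    {"linear":[0,0,0],"delta_rot":[0,0,0],"gripper":-1},
    {"linear":[0,0,0],"delta_rot":[0,0,0],"gripper":0.6},
    {"linear":[0,0,0],"delta_rot":[0,0,0],"gripper":0.6},
    {"linear":[0,0,0],"delta_rot":[0,0,0],"gripper":0.6},
    {"linear":[0,0,-0.4],"delta_rot":[0,0,0],"gripper":0.6},
    {"linear":[0,0,-1],"delta_rot":[0,0,0],"gripper":0.6},
    {"linear":[0,0,-1],"delta_rot":[0,0,0],"gripper":0.6},
    {"linear":[0,0,-1],"delta_rot":[0,0,0],"gripper":0.6},
    {"linear":[0,0,-1],"delta_rot":[0,0,0],"gripper":0.6},
    {"linear":[0,0,-1],"delta_rot":[0,0,0],"gripper":0.6},
    {"linear":[0,0,-1],"delta_rot":[0,0,0],"gripper":0.6},
  ],
)

```text
t: 15.08
tcp_pos: [514.4, 329.7, 224.1]
orientation: [180.0, -0.0, 84.3]
force: [-1.0, 0.2, -0.8]
finger_gap: 0.8
finger_force: 0.0
```

```bash
python3 - <<'E'
from h import *
s=get_state();print(s["t"],s["tcp_pos"],s["orientation"])
S=viewer.capture("side"); T=viewer.capture("top");p=viewer.capture("wrist")
save(np.hstack([cv2.resize(S["img"][215:355,180:340],(400,350)),cv2.resize(p["img"][60:400,140:500],(400,378))[:350]]),"place.png")
E
```

```text
15.075 [514.39410401 329.74981449 224.05060944] [ 1.79990388e+02 -3.41262880e-03  8.42946616e+01]
```

View pics/place.png

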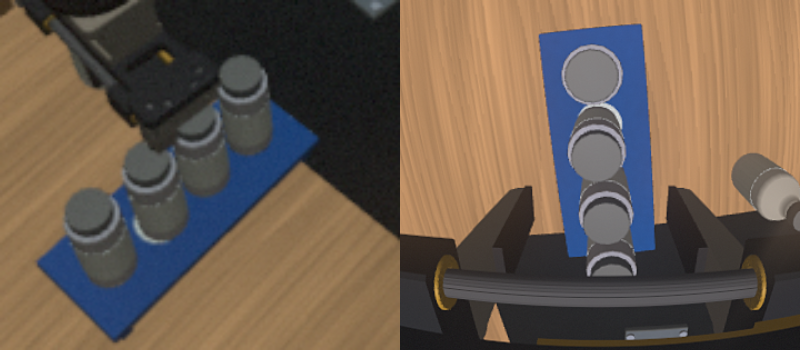

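The tin stands upright in the gap, but a crescent of the mark shows on its +y side, at about (150,235) in the crop. I'll quantify that.

```bash
python3 - <<'E'
from h import *
S=viewer.capture("side");p=viewer.capture("wrist")
print([atz(S,(180+x/2.5,215+y/2.5),145)[:2].round(1).tolist() for x,y in [(92,208),(149,164),(198,123),(242,75)]])
def circ(p,z,seed,fish):
    g=p["img"].astype(int); u,v=seed; m=(np.abs(g-g[v,u]).max(2)<16).astype(np.uint8)
    m=cv2.morphologyEx(m,cv2.MORPH_OPEN,np.ones((3,3),np.uint8)); n,l,st,c=cv2.connectedComponentsWithStats(m,connectivity=4); k=l[v,u]; return c[k].round(1).tolist(),st[k].tolist(),atz(p,c[k],z,fish)[:2].round(1).tolist()
for x,y in [(592,75),(597,153),(607,220)]: print(circ(p,145,(int(140+(x-400)*.9),int(60+y*.9)),True))
g=p["img"].astype(int); print(p["img"][150:175,310:345].min(2)[::2,::3])
E
```

```text
[[512.8, 390.8], [507.5, 331.8], [505.1, 275.9], [511.3, 214.2]]
([314.1, 126.9], [291, 104, 47, 47, 1676], [517.5, 395.5])
([318.4, 201.6], [297, 181, 44, 42, 1500], [514.8, 333.6])
([327.3, 261.6], [307, 244, 42, 36, 1193], [517.0, 276.5])
[[115 115 118 110 133 169 118  48  54  52  54  55]
 [171 168 172 165 128 212 141  43  52  52  55  55]
 [153 198 155 160 185 205 208 177  41  53  55  54]
 [189  67  69  70  70  86 202 205 166  48  54  53]
 [ 83  90  90  88  89  84  78 174 212  90  54  54]
 [ 91  89  90  88  86  86  86  70 194 187  47  54]
 [ 88  90  88  88  87  87  86  85 104 215  52  53]
 [ 87  88  86  82  80  85  87  87  79 204 192  51]
 [120 130  97 121 112  81 100  84  84 170 202  49]
 [114  72  76  75  73  74 119 116  84  67 208  44]
 [ 79  73  65  72  68  71  72  92 109  74 225  44]
 [ 96 138 156 142 142 128  80  71  85  89 203  44]
 [171 167 165 165 158 166 166  98  71 132 133  45]]
```

The tin sits about 2–3 mm from its ideal place, which is well inside the 12 mm limit. Next I'll move to the gun.

Request:
send_rows(
  rows=[
    {"linear":[-0.976,0.116,0],"delta_rot":[0,0,0],"gripper":0.6},
    {"linear":[-0.976,0.116,0],"delta_rot":[0,0,0],"gripper":0.6},
    {"linear":[-0.976,0.116,0],"delta_rot":[0,0,0],"gripper":0.6},
    {"linear":[-0.976,0.116,0],"delta_rot":[0,0,0],"gripper":0.6},
    {"linear":[-0.976,0.116,0],"delta_rot":[0,0,0],"gripper":0.6},
    {"linear":[-0.976,0.116,0],"delta_rot":[0,0,0],"gripper":0.6},
    {"linear":[-0.976,0.116,0],"delta_rot":[0,0,0],"gripper":0.6},
    {"linear":[-0.976,0.116,0],"delta_rot":[0,0,0],"gripper":0.6},
    {"linear":[-0.976,0.116,0],"delta_rot":[0,0,0],"gripper":0.6},
    {"linear":[-0.976,0.116,0],"delta_rot":[0,0,0],"gripper":0.6},
    {"linear":[-0.976,0.116,0],"delta_rot":[0,0,0],"gripper":0.6},
    {"linear":[-0.976,0.116,0],"delta_rot":[0,0,0],"gripper":0.6},
  ],
)

```text
t: 16.82
tcp_pos: [518.8, 92.6, 222.6]
orientation: [180.0, -0.0, 84.3]
force: [0.6, 0.8, 0.3]
finger_gap: 0.799
finger_force: 0.0
```

Request:
send_rows(
  rows=[
    {"linear":[-0.976,0.116,0],"delta_rot":[0,0,0],"gripper":0.6},
    {"linear":[-0.976,0.116,0],"delta_rot":[0,0,0],"gripper":0.6},
    {"linear":[-0.976,0.116,0],"delta_rot":[0,0,0],"gripper":0.6},
    {"linear":[-0.976,0.116,0],"delta_rot":[0,0,0],"gripper":0.6},
    {"linear":[-0.976,0.116,0],"delta_rot":[0,0,0],"gripper":0.6},
    {"linear":[-0.976,0.116,0],"delta_rot":[0,0,0],"gripper":0.6},
    {"linear":[-0.976,0.116,0],"delta_rot":[0,0,0],"gripper":0.6},
    {"linear":[-0.976,0.116,0],"delta_rot":[0,0,0],"gripper":0.6},
    {"linear":[-0.976,0.116,0],"delta_rot":[0,0,0],"gripper":0.6},
    {"linear":[-0.976,0.116,0],"delta_rot":[0,0,0],"gripper":0.6},
    {"linear":[-0.976,0.116,0],"delta_rot":[0,0,0],"gripper":0.6},
    {"linear":[-0.976,0.116,0],"delta_rot":[0,0,0],"gripper":0.6},
  ],
)

```text
t: 18.32
tcp_pos: [523.2, -143.3, 222.6]
orientation: [180.0, -0.0, 84.3]
force: [-0.6, 0.0, -0.7]
finger_gap: 0.798
finger_force: 0.0
```

Request:
send_rows(
  rows=[
    {"linear":[-0.976,0.116,0],"delta_rot":[0,0,0],"gripper":0.6},
    {"linear":[-0.976,0.116,0],"delta_rot":[0,0,0],"gripper":0.6},
    {"linear":[-0.976,0.116,0],"delta_rot":[0,0,0],"gripper":0.6},
    {"linear":[-0.976,0.116,0],"delta_rot":[0,0,0],"gripper":0.6},
    {"linear":[0,0,0],"delta_rot":[0,0,0],"gripper":0.6},
  ],
)

```text
t: 18.95
tcp_pos: [524.6, -222.0, 222.5]
orientation: [-180.0, -0.0, 84.2]
force: [-0.5, 0.4, 0.3]
finger_gap: 0.799
finger_force: 0.0
```

```bash
python3 - <<'E'
from h import *
s=get_state();print(s["t"],s["tcp_pos"])
p=viewer.capture("wrist"); im=p["img"]; save(im,"w4.png")
L=viewer.trace("gun",p)
for d in L[:4]:
    m=d["region"]; c=im[m].mean(0); u,v=d["location"]; ys,xs=np.nonzero(m)
    dk=m&(im.max(2)<70); yd,xd=np.nonzero(dk)
    print(round(d["p"],2),np.round(d["location"]),c.round(),(xs.min(),xs.max(),ys.min(),ys.max()),len(xd),(xd.mean(),yd.mean()) if len(xd) else 0)
    if len(xd): print(atz(p,(xd.mean(),yd.mean()),120,True).round(1))
E
```

```text
18.95 [ 524.60572637 -221.9627398   222.5048968 ]
0.92 [328. 271.] [131. 120. 119.] (np.int64(319), np.int64(344), np.int64(242), np.int64(296)) 63 (np.float64(331.58730158730157), np.float64(283.3968253968254))
[ 528.5 -314.5  120. ]
0.72 [290. 194.] [151. 104. 121.] (np.int64(271), np.int64(302), np.int64(169), np.int64(212)) 88 (np.float64(284.07954545454544), np.float64(200.29545454545453))
[ 492.7 -221.3  120. ]
```

View pics/w4.png

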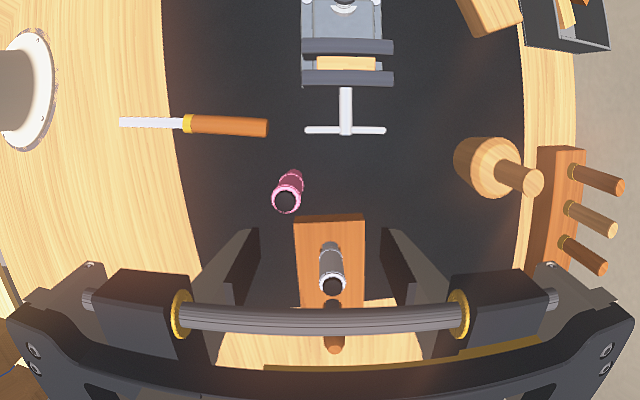

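The silver gun's black button is at (333,285) in the stand. The pink one at (286,200) is left alone. I'll move over the silver gun and check before going down.

Request:
send_rows(
  rows=[
    {"linear":[-0.952,0.129,0],"delta_rot":[0,0,0],"gripper":0.6},
    {"linear":[-0.952,0.129,0.5],"delta_rot":[0,0,0],"gripper":0.6},
    {"linear":[-0.952,0.129,0.8],"delta_rot":[0,0,0],"gripper":0.6},
    {"linear":[-0.952,0.129,0.8],"delta_rot":[0,0,0],"gripper":0.6},
    {"linear":[-0.952,0.129,0.8],"delta_rot":[0,0,0],"gripper":0.6},
    {"linear":[0,0,0.8],"delta_rot":[0,0,0],"gripper":0.6},
    {"linear":[0,0,0],"delta_rot":[0,0,0],"gripper":0.6},
  ],
)

```text
t: 19.92
tcp_pos: [526.8, -315.4, 146.0]
orientation: [-179.8, -0.2, 84.3]
force: [-0.3, 0.1, -0.2]
finger_gap: 0.803
finger_force: 0.0
```

```bash
python3 - <<'E'
from h import *
s=get_state();print(s["t"],s["tcp_pos"],s["orientation"])
for n in ["wrist","side","top"]:
    p=viewer.capture(n); im=p["img"]; save(im,n[0]+"5.png")
    for d in viewer.trace("gun",p)[:3]:
        m=d["region"]; ys,xs=np.nonzero(m); dk=m&(im.max(2)<70); yd,xd=np.nonzero(dk)
        print(n,round(d["p"],2),np.round(d["location"]),im[m].mean(0).round(),(xs.min(),xs.max(),ys.min(),ys.max()),len(xd),[(xd.mean().round(1),yd.mean().round(1)),atz(p,(xd.mean(),yd.mean()),120,n=="wrist").round(1)] if len(xd) else 0)
E
```

```text
19.925 [ 526.82368547 -315.43736284  145.95360475] [-1.79788652e+02 -1.75023305e-01  8.42792023e+01]
wrist 0.92 [321. 222.] [136. 124. 125.] (np.int64(303), np.int64(341), np.int64(187), np.int64(249)) 59 [(np.float64(321.8), np.float64(226.4)), array([ 529.3, -313.4,  120. ])]
wrist 0.62 [258. 102.] [150. 114. 131.] (np.int64(235), np.int64(284), np.int64(83), np.int64(122)) 136 [(np.float64(252.8), np.float64(101.5)), array([ 494.1, -226. ,  120. ])]
side 0.57 [396. 139.] [73. 70. 66.] (np.int64(393), np.int64(404), np.int64(130), np.int64(156)) 79 [(np.float64(397.2), np.float64(140.8)), array([ 513.7, -285.6,  120. ])]
side 0.52 [389. 169.] [86. 48. 57.] (np.int64(385), np.int64(395), np.int64(156), np.int64(184)) 29 [(np.float64(391.6), np.float64(159.4)), array([ 482.1, -211.4,  120. ])]
top 0.66 [453. 220.] [91. 91. 92.] (np.int64(444), np.int64(464), np.int64(212), np.int64(227)) 47 [(np.float64(460.0), np.float64(217.1)), array([ 527.8, -318. ,  120. ])]
top 0.49 [414. 238.] [116.  82.  94.] (np.int64(405), np.int64(423), np.int64(229), np.int64(242)) 58 [(np.float64(418.4), np.float64(234.6)), array([ 489. , -224.5,  120. ])]
```

Request:
send_rows(
  newtons=50,
  rows=[
    {"linear":[-0.08,0,0.7],"delta_rot":[0,0,0],"gripper":0.6},
    {"linear":[0,0,0.9],"delta_rot":[0,0,0],"gripper":0.6},
    {"linear":[0,0,0.9],"delta_rot":[0,0,0],"gripper":0.6},
    {"linear":[0,0,0.9],"delta_rot":[0,0,0],"gripper":0.6},
    {"linear":[0,0,0.7],"delta_rot":[0,0,0],"gripper":0.6},
    {"linear":[0,0,0],"delta_rot":[0,0,0],"gripper":-1},
    {"linear":[0,0,0],"delta_rot":[0,0,0],"gripper":-1},
    {"linear":[0,0,0],"delta_rot":[0,0,0],"gripper":-1},
    {"linear":[0,0,0],"delta_rot":[0,0,0],"gripper":-1},
    {"linear":[0,0,0],"delta_rot":[0,0,0],"gripper":-1},
    {"linear":[0,0,0],"delta_rot":[0,0,0],"gripper":-1},
  ],
)

```text
t: 21.6
tcp_pos: [528.1, -318.3, 67.0]
orientation: [180.0, 0.0, 84.3]
force: [-1.8, 0.2, 1.9]
finger_gap: 0.3
finger_force: 50.0
```

Request:
send_rows(
  rows=[
    {"linear":[0,0,-0.5],"delta_rot":[0,0,0],"gripper":-1},
    {"linear":[0,0,-1],"delta_rot":[0,0,0],"gripper":-1},
    {"linear":[0,0,-1],"delta_rot":[0,0,0],"gripper":-1},
    {"linear":[0,0,-1],"delta_rot":[0,0,0],"gripper":-1},
    {"linear":[0,0,-1],"delta_rot":[0,0,0],"gripper":-1},
    {"linear":[0,0,-1],"delta_rot":[0,0,0],"gripper":-1},
    {"linear":[0,0,-1],"delta_rot":[0,0,0],"gripper":-1},
    {"linear":[0,0,-1],"delta_rot":[0,0,0],"gripper":-1},
    {"linear":[0,0,0],"delta_rot":[0,0,0],"gripper":-1},
  ],
)

```text
t: 22.72
tcp_pos: [528.8, -319.0, 219.1]
orientation: [179.8, 0.1, 84.3]
force: [-0.7, -1.2, -1.7]
finger_gap: 0.299
finger_force: 50.0
```

Request:
send_rows(
  rows=[
    {"linear":[0.7,0.02,0],"delta_rot":[0,0,0],"gripper":-1},
    {"linear":[0.99,0.033,0],"delta_rot":[0,0,0],"gripper":-1},
    {"linear":[0.99,0.033,0],"delta_rot":[0,0,0],"gripper":-1},
    {"linear":[0.99,0.033,0],"delta_rot":[0,0,0],"gripper":-1},
    {"linear":[0.99,0.033,0],"delta_rot":[0,0,0],"gripper":-1},
    {"linear":[0.99,0.033,0],"delta_rot":[0,0,0],"gripper":-1},
    {"linear":[0.99,0.033,0],"delta_rot":[0,0,0],"gripper":-1},
    {"linear":[0.99,0.033,0],"delta_rot":[0,0,0],"gripper":-1},
    {"linear":[0.99,0.033,0],"delta_rot":[0,0,0],"gripper":-1},
    {"linear":[0.99,0.033,0],"delta_rot":[0,0,0],"gripper":-1},
    {"linear":[0.99,0.033,0],"delta_rot":[0,0,0],"gripper":-1},
    {"linear":[0.99,0.033,0],"delta_rot":[0,0,0],"gripper":-1},
  ],
)

```text
t: 24.22
tcp_pos: [558.7, -87.0, 216.6]
orientation: [180.0, 0.0, 84.3]
force: [0.0, 0.2, -1.2]
finger_gap: 0.297
finger_force: 50.0
```

Request:
send_rows(
  rows=[
    {"linear":[0.99,0.033,0],"delta_rot":[0,0,0],"gripper":-1},
    {"linear":[0.99,0.033,0],"delta_rot":[0,0,0],"gripper":-1},
    {"linear":[0.99,0.033,0],"delta_rot":[0,0,0],"gripper":-1},
    {"linear":[0.99,0.033,0],"delta_rot":[0,0,0],"gripper":-1},
    {"linear":[0.99,0.033,0],"delta_rot":[0,0,0],"gripper":-1},
    {"linear":[0.99,0.033,0],"delta_rot":[0,0,0],"gripper":-1},
    {"linear":[0,0,0],"delta_rot":[0,-0.93,0],"gripper":-1},
    {"linear":[0,0,0],"delta_rot":[0,-0.93,0],"gripper":-1},
    {"linear":[0,0,0],"delta_rot":[0,-0.93,0],"gripper":-1},
    {"linear":[0,0,0],"delta_rot":[0,-0.93,0],"gripper":-1},
    {"linear":[0,0,0],"delta_rot":[0,-0.93,0],"gripper":-1},
    {"linear":[0,0,0],"delta_rot":[0,-0.93,0],"gripper":-1},
  ],
)

```text
t: 25.72
tcp_pos: [574.6, 30.5, 216.7]
orientation: [179.9, 25.7, 84.3]
force: [-0.4, 0.5, -2.0]
finger_gap: 0.298
finger_force: 50.0
```

```bash
python3 - <<'E'
from h import *
s=get_state();M=Ro.from_euler("xyz",s["orientation"],degrees=True).as_matrix(); print(s["t"],s["tcp_pos"],s["orientation"],M.round(3).tolist(),s["joint_positions"].round())
for n in ["wrist","side","top"]:
    p=viewer.capture(n); im=p["img"].astype(int); save(p["img"],n[0]+"6.png")
    mouth=s["tcp_pos"]+59*M[:,2]
    if n!="wrist": print(n,"mouth proj",proj(p,mouth).round(1),"tip proj",proj(p,[572,-9,76]).round(1))
    for k in ["nipple","collar_face","gun"]:
        print(n,k,[(np.round(d["location"],1).tolist(),round(d["p"],2)) for d in viewer.recognise(k,p)][:3])
E
```

```text
25.725 [574.5725083   30.4750237  216.69239121] [179.93684663  25.68535134  84.27687475] [[0.09, 0.995, -0.042], [0.897, -0.099, -0.431], [-0.433, 0.001, -0.901]] [  5.  16.  87. -25.  83.  15.]
wrist nipple [([324.4, 159.3], 0.55)]
wrist collar_face [([325.1, 156.6], 0.92)]
wrist gun [([320.7, 264.2], 0.9)]
side mouth proj [316.8 176.1] tip proj [320.2 194.8]
side nipple [([320.8, 195.4], 0.52)]
side collar_face []
side gun [([390.7, 166.0], 0.55)]
top mouth proj [313.8 193.9] tip proj [320.3 201. ]
top nipple [([330.4, 204.9], 0.64)]
top collar_face [([322.7, 204.5], 0.61)]
top gun [([416.9, 238.4], 0.68), ([304.2, 188.1], 0.67)]
```

Request:
send_rows(
  rows=[
    {"linear":[0.255,0.01,0.65],"delta_rot":[0,0,0],"gripper":-1},
    {"linear":[0.255,0.01,0.65],"delta_rot":[0,0,0],"gripper":-1},
    {"linear":[0.255,0.01,0.65],"delta_rot":[0,0,0],"gripper":-1},
    {"linear":[0.255,0.01,0.65],"delta_rot":[0,0,0],"gripper":-1},
    {"linear":[0.255,0.01,0.65],"delta_rot":[0,0,0],"gripper":-1},
    {"linear":[0,0,0],"delta_rot":[0,0,0],"gripper":-1},
    {"linear":[0,0,0],"delta_rot":[0,0,0],"gripper":-1},
  ],
)

```text
t: 27.2
tcp_pos: [575.1, 24.4, 147.4]
orientation: [180.0, 25.6, 84.3]
force: [0.5, 0.7, -1.7]
finger_gap: 0.297
finger_force: 50.0
```

```bash
python3 - <<'E'
from h import *
s=get_state();M=Ro.from_euler("xyz",s["orientation"],degrees=True).as_matrix(); print(s["t"],s["tcp_pos"],s["orientation"])
mouth=s["tcp_pos"]+59*M[:,2]; print(mouth)
W,S,T=[viewer.capture(n) for n in("wrist","side","top")]
for n,p in(("s",S),("t",T)): print(n,proj(p,mouth).round(1),proj(p,[572,-9,76]).round(1))
save(W["img"],"w7.png");save(S["img"],"s7.png");save(T["img"],"t7.png")
a=cv2.resize(W["img"][120:320,260:390],(390,600),interpolation=3)
b=cv2.resize(S["img"][165:215,285:345],(410,342),interpolation=3)[:300]
c=cv2.resize(T["img"][175:215,285:340],(410,298),interpolation=3); c=np.vstack([c,c[:2]])
save(np.hstack([a,np.vstack([b,c])]),"nip.png")
E
```

```text
27.2 [575.13948645  24.42482518 147.37748591] [179.95306222  25.57726534  84.27747737]
[572.64775002  -0.92498952  94.15927339]
s [318.1 192.1] [320.2 194.8]
t [316.8 199.4] [320.3 201. ]
```

View pics/nip.png

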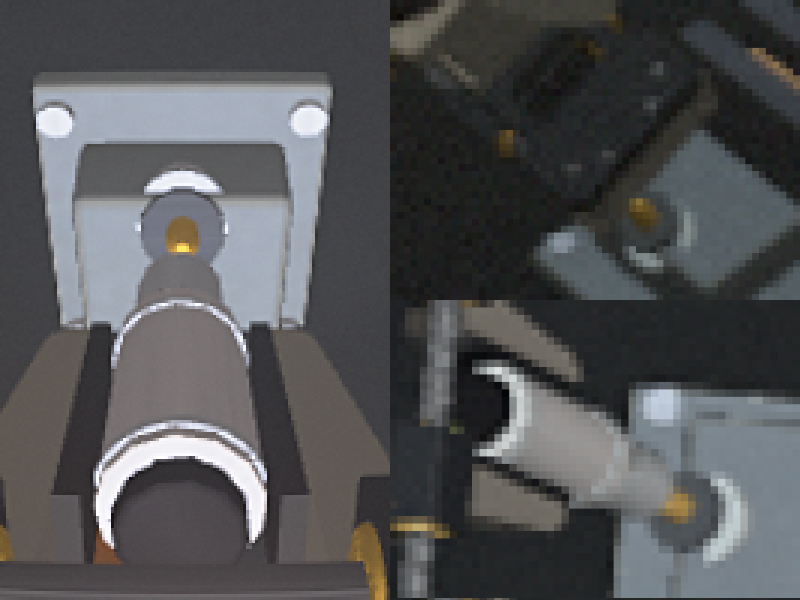

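The wrist crop shows the gun's nose pointing at the gold nipple, with both at about column 181. The dark collar disc spans columns 141–226 with its top at row 190, and the nose rim is at row 253. The bottom-right top-camera crop shows the nose and the gold pin nearly in line. I'll check this against the projected model.

```bash
cat >> h.py <<'E'
def projw(p,X):
    K,R,t=cam(p); q=R@np.array(X,float)+t; th=np.arctan2(np.hypot(q[0],q[1]),q[2]); f=th/np.hypot(q[0],q[1])
    return np.array([K[0,0]*q[0]*f+K[0,2],K[1,1]*q[1]*f+K[1,2]])
E
python3 - <<'E'
from h import *
W=viewer.capture("wrist");T=viewer.capture("top"); s=get_state();M=Ro.from_euler("xyz",s["orientation"],degrees=True).as_matrix(); P=s["tcp_pos"]
C=lambda q:((q-[260,120])*3).round(0).tolist()
C2=lambda q:((q-[285,175])*7.45+[390,300]).round(0).tolist()
x,y,z=M.T
A=np.linspace(0,2*np.pi,60)
def circ(c,r): 
    E=np.array([C(projw(W,c+r*(np.cos(a)*x+np.sin(a)*y))) for a in A]); return "cols",E[:,0].min(),E[:,0].max(),"rows",E[:,1].min(),E[:,1].max()
print("mouth rim",circ(P+59*z,11),"ring104",circ(P+(59-104)*z,14),"ring36",circ(P+(59-36)*z,14),"button",circ(P+(59-112)*z,11))
n=-z; 
for N in ([572,-9,76],[573.5,-6.7,76]):
    N=np.array(N,float); print("collar",circ(N-18*n,13),"pinbase",C(projw(W,N-18*n)),"tip",C(projw(W,N)))
    print(" top: tip",C2(proj(T,N)),"collar",C2(proj(T,N-18*n)))
print("top gun: end",C2(proj(T,P+(59-104)*z)),"36",C2(proj(T,P+(59-36)*z)),"mouth",C2(proj(T,P+59*z)))
E
```

```text
mouth rim ('cols', np.float64(132.0), np.float64(216.0), 'rows', np.float64(239.0), np.float64(318.0)) ring104 ('cols', np.float64(83.0), np.float64(260.0), 'rows', np.float64(418.0), np.float64(565.0)) ring36 ('cols', np.float64(111.0), np.float64(236.0), 'rows', np.float64(273.0), np.float64(388.0)) button ('cols', np.float64(98.0), np.float64(244.0), 'rows', np.float64(462.0), np.float64(580.0))
collar ('cols', np.float64(132.0), np.float64(218.0), 'rows', np.float64(194.0), np.float64(277.0)) pinbase [175.0, 236.0] tip [175.0, 254.0]
 top: tip [653.0, 493.0] collar [677.0, 504.0]
collar ('cols', np.float64(136.0), np.float64(223.0), 'rows', np.float64(187.0), np.float64(271.0)) pinbase [179.0, 230.0] tip [179.0, 248.0]
 top: tip [645.0, 489.0] collar [669.0, 500.0]
top gun: end [464.0, 407.0] 36 [574.0, 457.0] mouth [627.0, 481.0]
```

Both views suggest the gun should shift about 3.5 mm along tool +x and 0.7 mm along +y. I'll apply that and check it numerically.

Request:
send_rows(
  rows=[
    {"linear":[0.17,0.035,0],"delta_rot":[0,0,0],"gripper":-1},
    {"linear":[0,0,0],"delta_rot":[0,0,0],"gripper":-1},
    {"linear":[0,0,0],"delta_rot":[0,0,0],"gripper":-1},
  ],
)

```text
t: 27.82
tcp_pos: [575.8, 27.5, 145.4]
orientation: [-180.0, 25.6, 84.3]
force: [-0.1, -0.1, -1.5]
finger_gap: 0.296
finger_force: 50.0
```

```bash
cat > m.py <<'E'
from h import *
def run(T,W,g=None):
    im=T.astype(int); 
    d=(im[:,:,0]-im[:,:,2])[188:212,312:336]; w=np.clip(d-25,0,None); Y,X=np.mgrid[188:212,312:336]; G=np.array([(w*X).sum(),(w*Y).sum()])/w.sum()
    print("gold top",G.round(2),w.sum())
    if g is not None:
        ys,xs=np.nonzero(g); print("n",len(xs))
        vx,vy,x0,y0=cv2.fitLine(np.c_[xs,ys].astype(np.float32),cv2.DIST_HUBER,0,.01,.01).ravel()
        print("axis dir",vx,vy,"perp dist of gold px",(-(G[0]-x0)*vy+(G[1]-y0)*vx))
    im=W.astype(int); a=im[170:260,300:345]; d=a[:,:,0]-a[:,:,2]; ys,xs=np.nonzero(d>50); print("gold wrist cols",xs.min()+300,xs.max()+300,xs.mean()+300,"rows",ys.min()+170,ys.max()+170)
    g=cv2.cvtColor(W,cv2.COLOR_RGB2GRAY); print("col320 from 175:",g[175:235:2,320])
    for r in(208,214,230): print(r,g[r,290:352:2])
E
python3 - <<'E'
from m import *
s=get_state(); print(s["t"],s["tcp_pos"])
print("-- old"); run(cv2.imread("pics/t7.png")[:,:,::-1].copy(),cv2.imread("pics/w7.png")[:,:,::-1].copy())
T=viewer.capture("top");W=viewer.capture("wrist"); L=[d for d in viewer.trace("gun",T) if d["location"][0]<360]
print("-- new"); run(T["img"],W["img"],L[0]["region"] if L else None)
E
```

```text
27.825 [575.78809706  27.46924189 145.43282858]
-- old
gold top [323.27 202.32] 595
gold wrist cols 315 325 320.43689320388347 rows 193 204
col320 from 175: [107 232 234 249  84 122 118 118 120 105 104 107 107 185 225 104 111 112
 113 112 107 116 130 155 113 117 119 117 119 119]
208 [172 171 171 170 170 171 171 172 170 174 121 107 110 111 114 111 110 109
 109 107 156 176 171 174 173 172 172 173 174 175 174]
214 [173 172 173 173 172 172 172 175 150 109 109 110 111 114 113 111 111 110
 109 110 110  99 178 172 173 172 171 173 173 173 175]
230 [ 47  49  51  43 122 168 141 109 114 115 116 117 117 117 118 120 118 115
 117 117 117 116 114 105 201 126 105  48  52  49  71]
-- new
gold top [322.8  202.02] 836
n 349
axis dir 0.8682818 0.4960713 perp dist of gold px -1.6115040948243555
gold wrist cols 315 325 320.14285714285717 rows 197 204
col320 from 175: [ 90  98 105 249 234 237  77 122 121 119 120 104 105 108 110 112 110 112
 113 112 107 117 131 154 114 117 117 119 117 119]
208 [171 171 169 171 171 171 170 171 171 148 109 108 112 114 113 114 113 111
 110 109 114 134 175 174 173 174 173 174 173 174 174]
214 [168 172 171 170 171 171 172 173 147 110 110 109 113 114 115 113 112 109
 112 109 110  99 178 171 172 173 173 174 173 173 175]
230 [ 49  52  51  33 179 162 142 107 114 115 116 116 118 119 118 117 117 116
 118 118 118 116 115 106 201 151 187  43  54  50  71]
```

```bash
python3 - <<'E'
from h import *
from scipy.ndimage import map_coordinates as mc
s=get_state();M=Ro.from_euler("xyz",s["orientation"],degrees=True).as_matrix(); P=s["tcp_pos"]; z=M[:,2]
T=viewer.capture("top"); g=cv2.cvtColor(T["img"],cv2.COLOR_RGB2GRAY).astype(float)
N=np.array([572,-9,76.])
a=proj(T,P+(59-100)*z);b=proj(T,P+59*z); d=(b-a)/np.linalg.norm(b-a); q=np.array([-d[1],d[0]])
print("a",a,"b",b,"d",d)
o=np.arange(-12,12.1,1)
for k in np.arange(0,1.5,.12):
    c=a+(b-a)*k; print(round(k,2),mc(g,[c[1]+o*q[1],c[0]+o*q[0]],order=1).astype(int))
G=np.array([322.8,202.0]); print("gold perp",(G-a)@q,"along",(G-a)@d/np.linalg.norm(b-a))
print("model tip/collar perp",(proj(T,N)-a)@q,(proj(T,N+18*z)-a)@q)
E
```

```text
a [294.56627258 189.65237873] b [315.50923896 199.23176779] d [0.90938478 0.41595591]
0.0 [106 107  91  41  49 130 168  34  18  24  27  26  28  27  28  32  35  34
  33  34  33  33  37  40  42]
0.12 [108 106  98  54  67 156 201 157  56  17  22  25  26  22  26  62 118  98
  36  55  54  43  28  30  32]
0.24 [111 108 103  58  38  90 150 178 194 198 190 187 178 189 190 177 127  59
  56 100 109 107 106 106  98]
0.36 [ 99 110 105  67  33  79 126 141 146 147 146 145 147 136 135 123  93  44
  64 102 107 106 107 104  72]
0.48 [ 40  49  64  54  24  72 125 140 146 149 148 146 143 139 134 122 104  45
  59  99 108 107 106  89  45]
0.6 [ 35  37  35  35  45  89 135 139 144 148 149 147 143 140 134 125 105  28
  53  98 108 107  98  64  33]
0.72 [ 36  35  36  35  39  80 134 135 144 148 149 147 144 140 134 125 109  76
  64  77  85  81  52  34  36]
0.84 [ 87  84  54  25  29  40  85 134 149 155 158 152 147 146 141 131 107  71
  30  35  35  35  35  36  36]
0.96 [197 191 172 139 133 124 118 116 130 141 146 146 141 138 126 106  73  43
  34  34  34  36  36  37  36]
1.08 [195 197 166 135 129 130 128 123 124 136 142 142 136 131 122 107  81  62
  57  42  31  32  35  36  35]
1.2 [128 123 111 116 130 132 133 131 126 126 132 141 136 128 108 113 132 134
 133 132 132 132 125 119  86]
1.32 [128 131 130 128 119 116 113  92  83  87 115 143 138 105  79  81  90 118
 132 133 131 130 130 130 131]
1.44 [131 131 130 129 130 132 127  83  80  83  95 106 104  94  83  82  80  95
 127 133 129 131 131 131 130]
gold perp -0.5152468990044721 along 1.3378910572231137
model tip/collar perp -0.39743193871480287 -0.3907772271805978
```

The top view shows the gun's axis extended passing within about 0.5 mm of the pin, with roughly 2° of tilt in the grip. I'll trim that, then advance slowly while watching the force.

Request:
send_rows(
  rows=[
    {"linear":[-0.1,0,0],"delta_rot":[0,0.44,0],"gripper":-1},
    {"linear":[0,0,0.3],"delta_rot":[0,0,0],"gripper":-1},
    {"linear":[0,0,0.3],"delta_rot":[0,0,0],"gripper":-1},
    {"linear":[0,0,0.3],"delta_rot":[0,0,0],"gripper":-1},
    {"linear":[0,0,0.2],"delta_rot":[0,0,0],"gripper":-1},
    {"linear":[0,0,0],"delta_rot":[0,0,0],"gripper":-1},
  ],
)

```text
t: 28.78
tcp_pos: [574.4, 16.8, 125.6]
orientation: [-179.9, 23.6, 84.3]
force: [-0.5, 0.9, -0.8]
finger_gap: 0.297
finger_force: 50.0
```

```bash
cat > st.py <<'E'
from h import *
def st():
    F=[];p=[]
    for i in range(1):
        s=get_state()
    M=Ro.from_euler("xyz",s["orientation"],degrees=True).as_matrix()
    n=np.array([.041,.433,.9]); m=s["tcp_pos"]+59*M[:,2]
    print(round(s["t"],2),"tcp",s["tcp_pos"].round(1),"ori",s["orientation"].round(1),"Ftool",(M.T@s["force"]).round(1),"tq",(M.T@s["wrist_torque"]).round(2),"h",((m-[572,-9,76])@n).round(1),"ff",s["finger_force"].round(1))
st()
E
python3 st.py; python3 - <<'E'
from m import *
T=viewer.capture("top");W=viewer.capture("wrist")
try: run(T["img"],W["img"])
except Exception as e: print(e)
E
```

```text
gold top [nan nan] 0
zero-size array to reduction operation minimum which has no identityTraceback (most recent call last):
  File "st.py", line 9, in <module>
    st()
    ~~^^
  File "st.py", line 8, in st
    print(round(s["t"],2),"tcp",s["tcp_pos"].round(1),"ori",s["orientation"].round(1),"Ftool",(M.T@s["force"]).round(1),"tq",(M.T@s["wrist_torque"]).round(2),"h",((m-[572,-9,76])@n).round(1),"ff",s["finger_force"].round(1))
                                                                                                                                                                                                    ^^^^^^^^^^^^^^^^^^^^^^^
AttributeError: 'float' object has no attribute 'round'
m.py:4: RuntimeWarning: invalid value encountered in divide
  d=(im[:,:,0]-im[:,:,2])[188:212,312:336]; w=np.clip(d-25,0,None); Y,X=np.mgrid[188:212,312:336]; G=np.array([(w*X).sum(),(w*Y).sum()])/w.sum()
```

Request:
send_rows(
  rows=[
    {"linear":[-0.01,0,0.2],"delta_rot":[0,0,0],"gripper":-1},
    {"linear":[-0.01,0,0.2],"delta_rot":[0,0,0],"gripper":-1},
    {"linear":[0,0,0],"delta_rot":[0,0,0],"gripper":-1},
  ],
)

```text
t: 29.25
tcp_pos: [574.0, 13.2, 118.5]
orientation: [-179.9, 23.6, 84.3]
force: [-0.1, -0.6, -2.2]
finger_gap: 0.295
finger_force: 50.0
```

```bash
sed -i 's/s\["finger_force"\].round(1)/s["finger_force"]/' st.py; python3 st.py
```

```text
29.25 tcp [574.   13.2 118.5] ori [-179.9   23.6   84.3] Ftool [ 0.3 -0.   2.2] tq [-0.06  0.22  0.05] h -11.0 ff 49.999351501464844
```

Request:
send_rows(
  rows=[
    {"linear":[-0.01,0,0.2],"delta_rot":[0,0,0],"gripper":-1},
    {"linear":[0,0,0.1],"delta_rot":[0,0,0],"gripper":-1},
    {"linear":[0,0,0],"delta_rot":[0,0,0],"gripper":-1},
  ],
)

```text
t: 29.62
tcp_pos: [574.1, 10.7, 113.5]
orientation: [-180.0, 23.6, 84.3]
force: [0.3, 0.0, -0.2]
finger_gap: 0.298
finger_force: 50.0
```

```bash
python3 st.py
```

```text
29.62 tcp [574.1  10.7 113.5] ori [-180.    23.6   84.3] Ftool [0.1 0.3 0.2] tq [-0.11  0.3   0.08] h -16.6 ff 49.99928176403046
```

Request:
send_rows(
  rows=[
    {"linear":[0,0,0.1],"delta_rot":[0,0,0],"gripper":-1},
    {"linear":[0,0,0.05],"delta_rot":[0,0,0],"gripper":-1},
    {"linear":[0,0,0],"delta_rot":[0,0,0],"gripper":-1},
  ],
)

```text
t: 30.0
tcp_pos: [574.3, 10.1, 112.1]
orientation: [179.9, 23.5, 84.3]
force: [-2.7, 3.6, 6.2]
finger_gap: 0.298
finger_force: 50.0
```

```bash
python3 st.py
```

```text
30.0 tcp [574.3  10.1 112.1] ori [179.9  23.5  84.3] Ftool [ 0.5 -3.1 -7. ] tq [0.6  0.24 0.07] h -18.0 ff 50.006067752838135
```

The collar is reached at h≈-18 as expected. There is a slight side force along tool -y, so I'll ease 0.7 mm that way and keep pressing.

Request:
send_rows(
  rows=[
    {"linear":[0,-0.035,0],"delta_rot":[0,0,0],"gripper":-1},
    {"linear":[0,0,0.1],"delta_rot":[0,0,0],"gripper":-1},
    {"linear":[0,0,0],"delta_rot":[0,0,0],"gripper":-1},
  ],
)

```text
t: 30.38
tcp_pos: [574.2, 9.5, 110.9]
orientation: [179.9, 23.5, 84.2]
force: [-3.0, 5.2, 8.5]
finger_gap: 0.292
finger_force: 50.0
```

```bash
python3 st.py
```

```text
30.38 tcp [574.2   9.5 110.9] ori [179.9  23.5  84.2] Ftool [ 1.1 -3.5 -9.8] tq [0.6  0.29 0.08] h -19.4 ff 50.00681519508362
```

Request:
send_rows(
  rows=[
    {"linear":[0,-0.03,0.1],"delta_rot":[0,0,0],"gripper":-1},
    {"linear":[0,0,0.1],"delta_rot":[0,0,0],"gripper":-1},
    {"linear":[0,0,0],"delta_rot":[0,0,0],"gripper":-1},
  ],
)

```text
t: 30.75
tcp_pos: [573.8, 7.7, 107.0]
orientation: [179.8, 23.5, 84.2]
force: [-0.2, 3.9, 5.3]
finger_gap: 0.299
finger_force: 50.0
```

```bash
python3 st.py
```

```text
30.75 tcp [573.8   7.7 107. ] ori [179.8  23.5  84.2] Ftool [ 1.4 -0.6 -6.4] tq [0.08 0.2  0.01] h -23.8 ff 50.002142786979675
```

Request:
send_rows(
  rows=[
    {"linear":[-0.01,0,0.1],"delta_rot":[0,0,0],"gripper":-1},
    {"linear":[0,0,0.05],"delta_rot":[0,0,0],"gripper":-1},
    {"linear":[0,0,0],"delta_rot":[0,0,0],"gripper":-1},
    {"linear":[0,0,0],"delta_rot":[0,0,0],"gripper":-1},
  ],
)

```text
t: 31.25
tcp_pos: [573.6, 6.2, 104.0]
orientation: [179.8, 23.5, 84.3]
force: [-0.1, 3.5, 7.9]
finger_gap: 0.293
finger_force: 50.0
```

```bash
python3 st.py
```

```text
31.25 tcp [573.6   6.2 104. ] ori [179.8  23.5  84.3] Ftool [-0.  -0.4 -8.6] tq [-0.11  0.27  0.04] h -27.1 ff 50.00270426273346
```

Request:
send_rows(
  rows=[
    {"linear":[0,0,0.03],"delta_rot":[0,0,0],"gripper":-1},
    {"linear":[0,0,0],"delta_rot":[0,0,0],"gripper":-1},
    {"linear":[0,0,0],"delta_rot":[0,0,0],"gripper":-1},
    {"linear":[0,0,0],"delta_rot":[0,0,0],"gripper":-1},
  ],
)

```text
t: 31.75
tcp_pos: [573.7, 6.2, 104.0]
orientation: [179.8, 23.5, 84.2]
force: [-1.1, 4.9, 9.6]
finger_gap: 0.294
finger_force: 50.0
```

```bash
python3 st.py; python3 - <<'E'
from h import *
p=viewer.capture("wrist"); print([(np.round(d["location"]).tolist(),round(d["p"],2)) for d in viewer.recognise("collar_face",p)+viewer.recognise("gun",p)])
E
python3 st.py
```

```text
31.75 tcp [573.7   6.2 104. ] ori [179.8  23.5  84.2] Ftool [  0.5  -1.5 -10.7] tq [0.19 0.26 0.03] h -27.1 ff 50.004785656929016
[([323.0, 203.0], 0.71), ([525.0, 124.0], 0.31), ([319.0, 266.0], 0.97), ([278.0, 350.0], 0.8)]
31.9 tcp [573.7   6.2 104. ] ori [179.8  23.5  84.2] Ftool [ 1.5 -0.4 -9.3] tq [ 0.16  0.24 -0.  ] h -27.1 ff 50.00472664833069
```

The gun stopped moving while the force rose, so the collar is on its stop, past the snap. Handing in.

```bash
python3 -c "
from station import r
print(r.job_done())"
```

```text
the job is handed in; nothing more can be done
None
```

The job is handed in, but the judge gave no verdict: the stray tin stands in the row's empty place, about 2–3 mm off by my wrist-camera measurement, and the gripped gun holds the collar on its stop, past the snap, at about 9–10 N.

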